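Snug up the shelf divider on its rail

ROBOT

A 6-joint arm with a two-finger parallel gripper is mounted at the origin on the work surface. World frame = base frame: x ahead of the robot, y to its left, z up, the work surface at z = 0. Lengths are in m, angles in rad, forces in N, time in s.
With the tool pointing down it reaches from about 0.35 to 0.975 m from the base axis. Payload 4.9 kg.
Tool frame: the origin (TCP) lies on the centre line of the jaws, within the pads' length; the fingertips stand 8 mm ahead of it and the grasp point (between the pads) lies 11 mm behind it; z points along the fingers, y is the direction in which the jaws open and shut (so a half turn about z gives the same grasp; the last joint's range is limited). The gripper opens to 85 mm and grips with 20 to 120 N. Pads are 22 mm wide; open, the fingers measure 114 mm over their backs; the gripper's body (76 mm by 85 mm) begins 54 mm behind the grasp point. The pads swing forward as they close: fully open they stand 13 mm farther back than shut.
Start: joints at [-1.425, 0.053, 1.613, -0, 1.476, -0.119], TCP at [0.164, -0.603, 0.239] pointing down, gripper open.
Joint ranges: [-3.01, 3.01], [-1.01, 2.22], [0.06, 2.58], [-1.02, 4.17], [0.09, 2.62], [-3.14, 3.14]. Speed limits (rad/s): [2.57, 2.57, 3.14, 3.14, 3.14, 3.14].

INTERFACE

Orientations are given as a rotation vector (axis times angle).
In Python, from station import get_obs, get_image, calibration, finish_job gives the robot as it stands. The module is installed in compiled form; this text tells all that it offers.
- The arm moves only by the shell command python3 -m jog 'ROWS' [FORCE]. ROWS is JSON, a list of rows, each a list of 7 numbers: the shift along the tool's x, y, z in cm, then the turn, a rotation vector about the tool's x, y, z in rad, then the closure in counts, from 0 (fully open) to 255 (shut). In form: [[dx, dy, dz, ax, ay, az, jaw], ...]. A call has 1 to 8 rows; each row is the pose to reach, as a shift and turn from the pose measured when the call began, along the tool's axes at that moment; what a row does not reach only later rows make up. A row lasts 1/12 s, in which the tool goes at most 41.7 mm and 7.16 degrees, less where a joint would pass 70% of its speed; a pose out of reach is approached as far as the arm can. A call with a gripper value outside its range is refused whole. The fingers move at their own pace and stop on an object; FORCE is the grip in N (left out, the last holds). Time passes only in rows, so rows that repeat a pose let the fingers close. It gives the time, the measured TCP pose, the force and the opening at its end, in the units of the state.
- get_obs(): the state, without advancing time (a new reading comes with each control period).
- get_image(name): name is "side" or "top"; returns the picture (480x640x3 uint8, red, green, blue); there is no depth.
- calibration(name): a dict with "vfov" (degrees; the focal length in pixels is half the picture's height over the tangent of half this angle, whatever the lens; pixels are square), "cx", "cy" (the principal point, pixels), "R" (3x3) and "t" (3): a world point X has camera coordinates R X + t. Camera axes: x right, y down, z forward; pixel columns grow to the right and rows downward; lengths in m; the calibration is good to about 2 mm. A picture is of the moment at which its call begins. calibration takes no time and is no camera call.
- finish_job(): hands the job in, once; it reports no verdict.
The state is a dict: "t": time; "q": joint angles; "dq": joint speeds; "effort": joint torques, N m; "tool_pos": TCP position; "tool_rot": TCP orientation; "contact_force": force on the tool from outside, world axes, zero at the start; "wrist_torque": the same for the moment, N m; "opening": finger opening in m.
Only numpy, scipy, OpenCV 4.12 (cv2) and the standard library are available. Lean on these libraries where they do the work, as an engineer would, in place of code of your own. Each camera call takes 0.05 s, during which the arm holds its last target. There are 200 camera calls.

TASK

Loosen the brass thumbscrew on the divider's collar, slide the divider along its rod until the two canisters stand close together against the end panel and the divider's sprung white plate is pressed about half-way in, and do the thumbscrew up tight again while keeping it pressed, so that the row stays held when you let go. Do not squeeze the plate fully in, do not shift the divider before the screw is loose, keep both canisters upright in the row, and leave the other things on the shelf where they are.

Things in the scene. Friction and masses are not known exactly. Their poses are not given: they have to be found in the camera images.
- rail: divider rail on the glass shelf (shelf top 12 mm above the work surface): chrome rod 12 x 400 mm, along y, 120 mm above the shelf, between dark stands 134 mm high. Origin: on the shelf under the rod's middle; z up. The canisters stand in a row along y, 65 mm to the -x side of the rod. A fixed grey end panel ends the row at +y; its inner face is 130 to 150 mm from the origin, differs each time
- carriage: the divider: a collar on the rod with a blue panel below it (4 mm thick, 118 mm wide, 10 to 106 mm above the shelf) and a sprung white plate on its +y side. Origin: on the shelf under the rod, at the collar's middle; axes as the rail's. It slides along the rod only; +y goes towards the canisters and the end panel. With the screw loose it slides with about 1 N of friction
- collar (a point): centre of the divider's dark steel collar, on the rod's axis: 34 mm across, 30 mm long, its top 137 mm above the shelf
- plate (a point): fixed point of the divider: centre of the face of the white plate when it is not pressed, 18 mm to +y of the collar's middle (plate 70 mm wide, 20 to 86 mm above the shelf). The plate rides on springs: it yields towards -y by 3.5 mm in all at 4 N per mm (7 N half-way, 14 N fully in, then hard) and pushes the divider back if that is let go while loose
- knob (a point): centre of the thumbscrew's round brass knurled head: 26 mm across, 24 mm high, axis vertical, straight above the rod, 163 mm above the shelf and 26 mm above the collar's top, on an 8 mm shank. It moves with the divider and is a firm hold for sliding it; turning does not raise it. White mark on top
- thumbscrew (a joint): angle of the thumbscrew in rad: 0 is hard tight against its stop, and it grows as it is turned anticlockwise seen from above (loosening). It starts between 0 and 0.2. It grips the rod firmly below 0.35, lets go at about 0.8, and 3.0 is the end. It takes about 0.15 to 0.25 N m to turn and stays where it is left
- yellow_canister: yellow plastic food canister with screw-top lid, 68 mm across, 100 mm high, about 0.22 kg; origin at the centre of its underside
- green_canister: green canister with a white lid, the same size and weight; origin at the centre of its underside. Either canister may be the one next to the divider
- driftwood: brown ceramic driftwood replica, 150 mm long, 90 mm high, a bystander; origin at the centre of its underside
- tweezers: chrome steel tweezers, 175 mm long, lying flat, a bystander; origin at the middle
- airstone: round black airstone, 52 mm across, 32 mm high with its nipple, a bystander; origin at the centre of its underside
- conditioner: small blue bottle with white cap, 48 mm across, 110 mm high, a bystander; origin at the centre of its underside
- feeding_ring: red ring, 90 mm across, 10 mm high, lying flat, a bystander; origin at its centre on the shelf
- scoop: spoon-shaped food scoop, 150 mm long, lying flat, a bystander
- algae_magnet: black block with a red grip, 75 x 40 x 36 mm, a bystander; origin at the centre of its underside
Mind the look-alikes: they are no part of the job. There is more than one size of the green_canister; the job needs the largest.

How it is judged:
By the outcome, as a careful person would: the job done as asked, in the order asked, and still so for the second after the job is handed in, with the robot touching nothing.
It also fails if it takes over 54 s, if anything falls off the work surface, if the arm or the gripper's body presses on something with over 40 N, if the wrist force passes 120 N, or if a joint passes its speed limit or range.

## Working session

There is one attempt and no reset: what is moved stays moved. The work goes in short steps, Python scripts to look and compute and a shell command to move; the robot and the scene stay as the last step left them, time stands still between calls to the robot, and variables do not carry over. Pictures are saved under pics/ and viewed, about 8 in all and at most 12, crops included, and the job is handed in when it is done.

```bash
mkdir -p pics; cat > h.py <<'E'
import numpy as np,cv2
from station import *
from scipy.spatial.transform import Rotation as R
def snap(n,f,crop=None,s=1):
    im=get_image(n)[:,:,::-1].copy()
    if crop: a,b,c,d=crop; im=im[b:d,a:c]
    if s!=1: im=cv2.resize(im,None,fx=s,fy=s,interpolation=cv2.INTER_CUBIC)
    cv2.imwrite('pics/'+f,im)
def cam(n):
    c=calibration(n); return c,240/np.tan(np.radians(c['vfov'])/2),np.array(c['R']),np.array(c['t'])
def ray(n,u,v):
    c,f,r,t=cam(n); d=r.T@np.array([(u-c['cx'])/f,(v-c['cy'])/f,1]); return -r.T@t,d
def atz(n,u,v,z):
    o,d=ray(n,u,v); return o+d*(z-o[2])/d[2]
def proj(n,X):
    c,f,r,t=cam(n); p=r@np.array(X)+t; return p[:2]/p[2]*f+[c['cx'],c['cy']]
E
python3 - <<'E'
from h import *
snap('top','top0.png');snap('side','side0.png')
for n in('top','side'): c=calibration(n);print(n,c, ray(n,320,240))
o=get_obs();print(o)
print(R.from_rotvec(o['tool_rot']).as_matrix().round(3))
E
```

```text
top {'vfov': 44.9474269404819, 'cx': 317.63891520379826, 'cy': 239.86967778191692, 'R': array([[-0.01709881, -0.99951939,  0.02585764],
       [-0.99550849,  0.01461036, -0.09353813],
       [ 0.09311538, -0.02734089, -0.99527986]]), 't': array([-0.00835027,  0.52866879,  1.33395658])} (array([0.40193961, 0.02040127, 1.37732673]), array([ 0.09282218, -0.03140534, -0.99519564]))
side {'vfov': 52.4256614656771, 'cx': 323.25756295473724, 'cy': 236.70011827905475, 'R': array([[-0.94217986, -0.3350196 , -0.00767998],
       [-0.17181766,  0.50262747, -0.84725694],
       [ 0.28770785, -0.79694887, -0.53112776]]), 't': array([0.48990947, 0.2126497 , 1.23553603])} (array([0.14264639, 1.04190473, 0.84015891]), array([ 0.29284097, -0.79130756, -0.53681188]))
{'t': 0.1, 'q': array([-1.42499542e+00,  5.33140608e-02,  1.61416942e+00, -2.29914506e-06,
        1.47598085e+00, -1.18981491e-01]), 'dq': array([ 0.00086294, -0.00040741, -0.0013487 ,  0.00298517, -0.00222897,
       -0.00053701]), 'effort': array([-3.54149570e-04, -3.94904780e+01, -3.71364462e+01, -1.31088354e-04,
        3.89857640e-03,  1.82635910e-05]), 'tool_pos': array([ 0.16349267, -0.60266844,  0.23816393]), 'tool_rot': array([-3.11224567e+00, -4.14458579e-01,  4.29927370e-05]), 'contact_force': array([-0.74718591, -0.1714667 , -0.3866711 ]), 'wrist_torque': array([-0.01657566, -0.01171896,  0.02931839]), 'opening': 0.08550679319878758}
[[ 0.965  0.262 -0.   ]
 [ 0.262 -0.965  0.002]
 [ 0.    -0.002 -1.   ]]
```

View pics/top0.png

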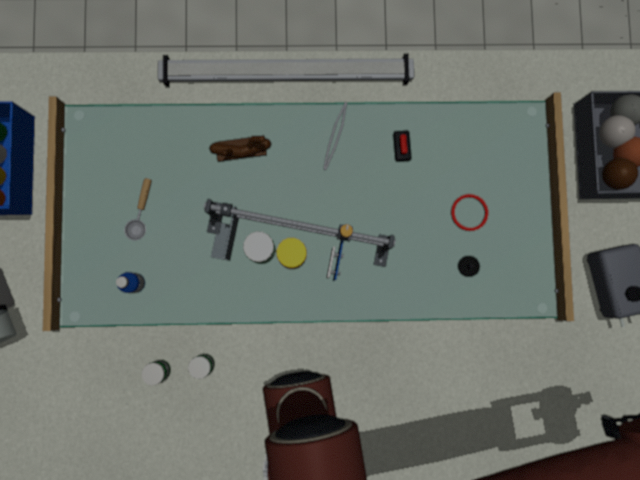

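View pics/side0.png

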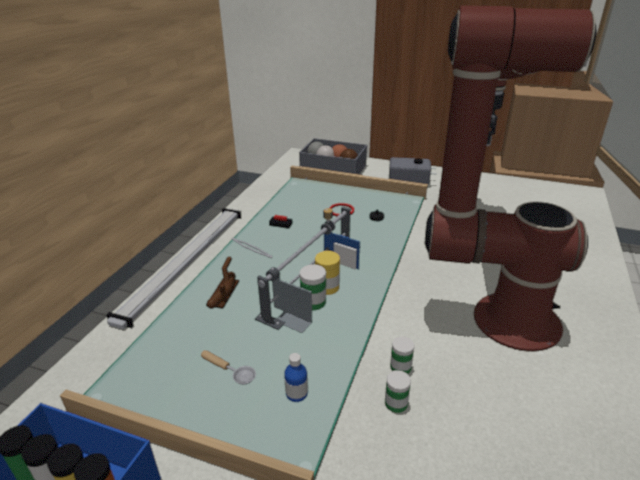

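The top view shows the rod from about (213,208) to (388,241), the knob at (346,231), yellow lid (292,253), green lid (259,247) and end panel around (225,240). I'll enlarge it to measure.

```bash
python3 - <<'E'
from h import *
snap('top','c1.png',(195,190,405,290),3.8)
E
```

```text
(no output)
```

View pics/c1.png

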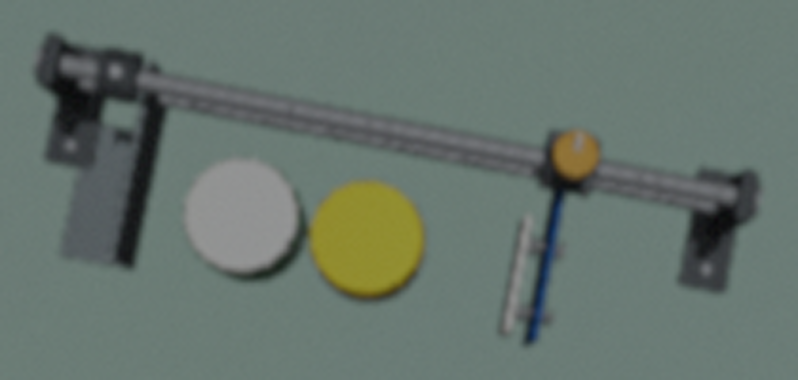

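```bash
python3 - <<'E'
from h import *
P=lambda x,y,z: atz('top',195+x/3.8,190+y/3.8,z)
a=P(60,65,.132);b=P(740,193,.132);print('rod',a,b,np.linalg.norm(a-b))
y=(a-b)/np.linalg.norm(a-b); m=(a+b)/2; x=np.array([y[1],-y[0],0]);print('yaxis',y,'ang',np.degrees(np.arctan2(y[1],y[0])))
for n,p in dict(knob=(576,155,.187),mark=(578,142,.187),green=(243,217,.112),yellow=(367,238,.112),plateT=(528,218,.098),plateB=(507,332,.098),panelR_bot=(140,200,.012),panelR_top=(140,200,.112),blueT=(560,190,.118),blueB=(530,340,.118)).items():
    X=P(*p); print(n,X.round(4),'rail xy',((X-m)@x).round(4),((X-m)@y).round(4))
k=P(576,155,.187);o=get_obs();T=R.from_rotvec(o['tool_rot']).as_matrix()
print('side proj knob',proj('side',[*k[:2],.175]))
print('tool delta', T.T@(k-o['tool_pos'])*100)
print('rail y in tool',T.T@y)
E
```

```text
rod [0.59283392 0.21559125 0.132     ] [ 0.51416068 -0.16978328  0.132     ] 0.39332302564755867
yaxis [0.20002197 0.97979141 0.        ] ang 78.461756447673
knob [ 0.5313 -0.0725  0.187 ] rail xy -0.0027 -0.0979
mark [ 0.5384 -0.0737  0.187 ] rail xy 0.0045 -0.0977
green [0.5063 0.1141 0.112 ] rail xy -0.0644 0.0799
yellow [0.4932 0.0431 0.112 ] rail xy -0.0631 0.0077
plateT [ 0.5044 -0.0506  0.098 ] rail xy -0.0334 -0.0818
plateB [ 0.4383 -0.0371  0.098 ] rail xy -0.1009 -0.0818
panelR_bot [0.5261 0.1851 0.012 ] rail xy -0.0593 0.1534
panelR_top [0.517 0.173 0.112] rail xy -0.0658 0.1398
blueT [ 0.5187 -0.0682  0.118 ] rail xy -0.0159 -0.0962
blueB [ 0.433  -0.0492  0.118 ] rail xy -0.1037 -0.0948
side proj knob [327.68257404 213.88920057]
tool delta [ 49.37291451 -41.54682118   5.20636353]
rail y in tool [ 0.44946399 -0.89329715  0.00152546]
```

```bash
for i in 1 2; do :; done; python3 -m jog '[[25,-21,0,0,0,0,0],[25,-21,0,0,0,0,0],[25,-21,0,0,0,0,0],[25,-21,0,0,0,0,0],[49.4,-41.5,0,0,0,0,0],[49.4,-41.5,0,0,0,0,0],[49.4,-41.5,0,0,0,0,0],[49.4,-41.5,0,0,0,0,0]]' 80
python3 - <<'E'
from h import *
o=get_obs();T=R.from_rotvec(o['tool_rot']).as_matrix();print(o['q'],T.T@(np.array([.5313,-.0725,.164])-o['tool_pos'])*100)
E
```

```text
t: 0.82
tool_pos: [0.3542, -0.3274, 0.2388]
tool_rot: [-3.113, -0.414, -0.0]
contact_force: [1.2, -1.0, -0.4]
opening: 0.0852
[-9.01130965e-01 -2.98664454e-01  1.93462627e+00  9.19444713e-04
  1.50699048e+00  4.05340261e-01] [ 23.75407751 -19.96712693   7.52053412]
```

```bash
python3 -m jog '[[23.7,-20,0,0,0,0,70],[23.7,-20,0,0,0,0,70],[23.7,-20,0,0,0,0,70],[23.7,-20,0,0,0,0,70],[23.7,-20,0,0,0,0,70],[23.7,-20,0,0,0,0,70],[23.7,-20,0,0,0,0,70],[23.7,-20,0,0,0,0,70]]' 80
python3 -m jog '[[0,0,0,0,0,0,70],[0,0,0,0,0,0,70],[0,0,0,0,0,0,70],[0,0,0,0,0,0,70]]'
python3 - <<'E'
from h import *
o=get_obs();T=R.from_rotvec(o['tool_rot']).as_matrix();print(o['q'],T.T@(np.array([.5313,-.0725,.164])-o['tool_pos'])*100)
snap('side','s1.png',(260,140,420,290),4)
E
```

```text
t: 1.48
tool_pos: [0.5321, -0.0687, 0.2389]
tool_rot: [-3.111, -0.419, -0.001]
contact_force: [0.0, -0.4, -0.7]
opening: 0.0618
t: 1.82
tool_pos: [0.5315, -0.0697, 0.2387]
tool_rot: [-3.111, -0.417, -0.0]
contact_force: [-0.7, -0.2, 0.2]
opening: 0.0623
[-0.27062521 -0.16042712  1.81884958  0.00250919  1.48422162  1.03377477] [-0.09320045  0.28109748  7.471039  ]
```

View pics/s1.png

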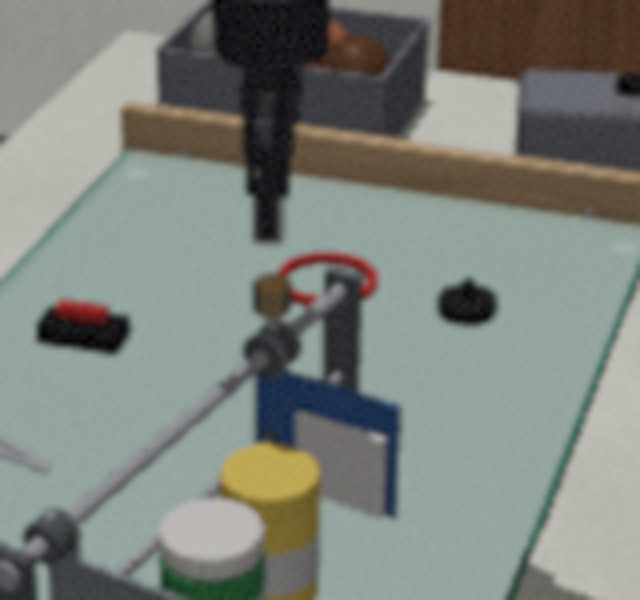

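The fingers (tip at 268,240) hang over the knob (272,296), so it is aligned. Next I descend.

```bash
python3 -m jog '[[-0.1,0.28,2,0,0,0,70],[-0.1,0.28,4,0,0,0,70],[-0.1,0.28,5.5,0,0,0,70],[-0.1,0.28,6.5,0,0,0,70],[-0.1,0.28,7.3,0,0,0,70],[-0.1,0.28,7.4,0,0,0,70],[-0.1,0.28,7.4,0,0,0,70],[-0.1,0.28,7.4,0,0,0,70]]' 80
python3 - <<'E'
from h import *
snap('side','s2.png',(260,140,420,290),4)
snap('top','t2.png',(195,190,405,290),3.8)
E
```

```text
t: 2.53
tool_pos: [0.5318, -0.073, 0.1659]
tool_rot: [-3.112, -0.416, -0.003]
contact_force: [-0.3, 0.4, 0.5]
opening: 0.0616
```

View pics/s2.png

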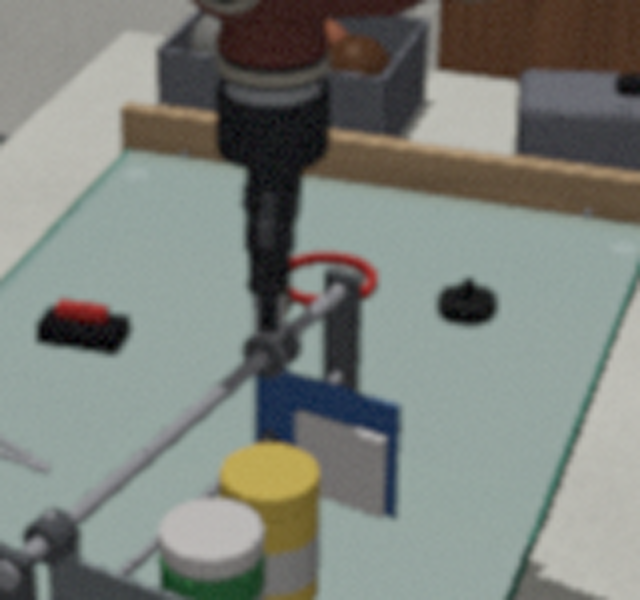

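The finger is beside the knob and just above the collar. I'll close gently first and check the side force.

```bash
python3 -m jog '[[0,0,0.1,0,0,0,140],[0,0,0.1,0,0,0,170],[0,0,0.1,0,0,0,200],[0,0,0.1,0,0,0,255],[0,0,0.1,0,0,0,255],[0,0,0.1,0,0,0,255],[0,0,0.1,0,0,0,255]]' 20
python3 -c "
from h import *
o=get_obs();print(o['opening'],o['contact_force'],o['wrist_torque'],o['tool_pos'])"
```

```text
t: 3.22
tool_pos: [0.5325, -0.0735, 0.1658]
tool_rot: [-3.114, -0.416, -0.005]
contact_force: [0.8, -4.4, 2.6]
opening: 0.0257
0.025705892735027786 [ 0.75378587 -4.4355936   2.64555403] [-0.69474398 -0.14375029  0.02811829] [ 0.5324807  -0.07347235  0.16577656]
```

```bash
python3 -m jog '[[0,0,0,0,0,0,255],[0,0,0,0,0,0,255],[0,0,0,0,0,-0.1,255],[0,0,0,0,0,-0.2,255],[0,0,0,0,0,-0.3,255],[0,0,0,0,0,-0.4,255],[0,0,0,0,0,-0.4,255]]' 90
python3 -c "
from h import *
o=get_obs();print(o['opening'],o['contact_force'],o['wrist_torque'],o['q'][5])"
```

```text
t: 3.8
tool_pos: [0.5325, -0.0735, 0.166]
tool_rot: [2.968, 1.029, 0.005]
contact_force: [-2.0, -3.2, 3.2]
opening: 0.0237
0.02370083244832976 [-1.98693794 -3.22370296  3.17413495] [-0.40029921  0.08849907  0.19554995] 0.6265002371035898
```

```bash
python3 -m jog '[[0,0,0,0,0,-0.12,255],[0,0,0,0,0,-0.24,255],[0,0,0,0,0,-0.36,255],[0,0,0,0,0,-0.48,255],[0,0,0,0,0,-0.6,255],[0,0,0,0,0,-0.72,255],[0,0,0,0,0,-0.84,255],[0,0,0,0,0,-0.84,255]]'
python3 -c "
from h import *
o=get_obs();print(o['opening'],o['contact_force'],o['wrist_torque'],o['q'][5])
T=R.from_rotvec(o['tool_rot']).as_matrix();print(T.round(3));y=np.array([.2,.98,0]);print('rail y in tool',T.T@y)
snap('top','t3.png',(195,190,405,290),3.8)"
```

```text
t: 4.47
tool_pos: [0.5327, -0.073, 0.166]
tool_rot: [2.29, 2.149, 0.006]
contact_force: [1.1, -0.5, 2.3]
opening: 0.0239
0.02389897349581176 [ 1.08981796 -0.46770775  2.34436798] [-0.06800139 -0.14810378  0.1378701 ] -0.21321521021570958
[[ 0.063  0.998  0.004]
 [ 0.998 -0.063  0.002]
 [ 0.002  0.004 -1.   ]]
rail y in tool [0.99070627 0.13746    0.00241687]
```

View pics/t3.png

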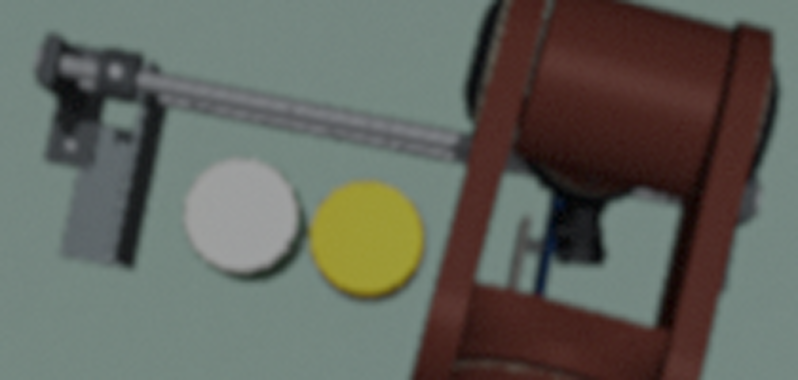

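```bash
python3 -m jog '[[0.4,0.06,0,0,0,0,255],[0.9,0.12,0,0,0,0,255],[1.4,0.19,0,0,0,0,255],[1.9,0.26,0,0,0,0,255],[2.4,0.33,0,0,0,0,255],[2.9,0.4,0,0,0,0,255],[3,0.41,0,0,0,0,255],[3,0.41,0,0,0,0,255]]'
python3 -c "
from h import *
o=get_obs();print(o['opening'],o['contact_force'],o['wrist_torque'],o['tool_pos'])
T=R.from_rotvec(o['tool_rot']).as_matrix();y=np.array([.2,.98,0]);print('rail y in tool',T.T@y,'F along,lat',o['contact_force']@y,o['contact_force']@[.98,-.2,0])
snap('top','t4.png',(195,190,405,290),3.8)"
```

```text
t: 5.18
tool_pos: [0.5391, -0.0427, 0.1659]
tool_rot: [2.293, 2.145, 0.008]
contact_force: [3.9, -0.4, -0.5]
opening: 0.0236
0.023566864704807712 [ 3.85979928 -0.42972279 -0.50644144] [ 0.05506916 -0.52623652 -0.19196094] [ 0.5391203  -0.04267464  0.16593078]
rail y in tool [0.99114679 0.13423086 0.00318197] F along,lat 0.35083152151088537 3.868547851861379
```

View pics/t4.png

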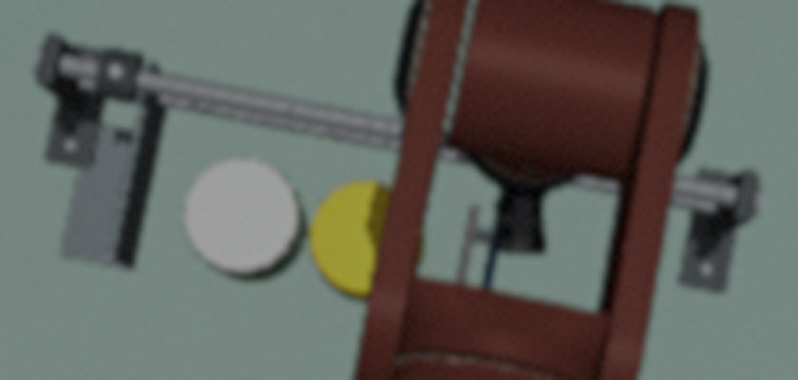

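The plate moved from x≈525 to x≈472 in the crop, so the divider is sliding freely. I'll continue.

```bash
cat > f.py <<'E'
from h import *
o=get_obs();T=R.from_rotvec(o['tool_rot']).as_matrix();y=np.array([.2,.98,0]);F=o['contact_force']
print('railY in tool',(T.T@y).round(3),'F along %.1f lat %.1f z %.1f'%(F@y,F@[.98,-.2,0],F[2]),'Mz %.3f'%o['wrist_torque'][2],'s %.2f mm'%((o['tool_pos']-[.5327,-.073,.166])@y*1000),'lat %.2f'%((o['tool_pos']-[.5327,-.073,.166])@[980,-200,0]),'q6 %.3f'%o['q'][5],'op',o['opening'])
E
python3 -m jog '[[0.4,0.06,0,0,0,0,255],[0.8,0.12,0,0,0,0,255],[1.2,0.17,0,0,0,0,255],[1.6,0.22,0,0,0,0,255],[2.0,0.28,0,0,0,0,255],[2.3,0.32,0,0,0,0,255],[2.6,0.36,0,0,0,0,255],[2.8,0.39,0,0,0,0,255]]';python3 f.py
python3 -m jog '[[0.2,0.03,0,0,0,0,255],[0.4,0.055,0,0,0,0,255],[0.6,0.08,0,0,0,0,255],[0.8,0.11,0,0,0,0,255],[1.0,0.14,0,0,0,0,255],[1.0,0.14,0,0,0,0,255]]';python3 f.py
```

```text
t: 5.9
tool_pos: [0.545, -0.0151, 0.166]
tool_rot: [2.293, 2.145, 0.007]
contact_force: [3.4, -4.5, -0.8]
opening: 0.0235
railY in tool [0.991 0.134 0.003] F along -3.8 lat 4.3 z -0.8 Mz -0.178 s 59.22 mm lat 0.45 q6 -0.099 op 0.023513003086642798
t: 6.4
tool_pos: [0.5471, -0.0053, 0.1659]
tool_rot: [2.292, 2.144, 0.006]
contact_force: [3.3, -3.5, -0.9]
opening: 0.0237
railY in tool [0.991 0.134 0.002] F along -2.8 lat 3.9 z -0.9 Mz -0.182 s 69.20 mm lat 0.53 q6 -0.080 op 0.023697463605635273
```

```bash
for i in 1; do python3 -m jog '[[0.1,0.014,0,0,0,0,255],[0.2,0.028,0,0,0,0,255],[0.3,0.042,0,0,0,0,255],[0.4,0.055,0,0,0,0,255],[0.5,0.07,0,0,0,0,255],[0.5,0.07,0,0,0,0,255]]' >/dev/null;python3 f.py; done
python3 - <<'E'
from h import *
snap('side','s5.png',(240,180,390,330),4)
E
```

```text
railY in tool [0.991 0.134 0.001] F along -3.5 lat 3.0 z -0.8 Mz -0.092 s 73.93 mm lat 0.57 q6 -0.071 op 0.023817982626683713
```

View pics/s5.png

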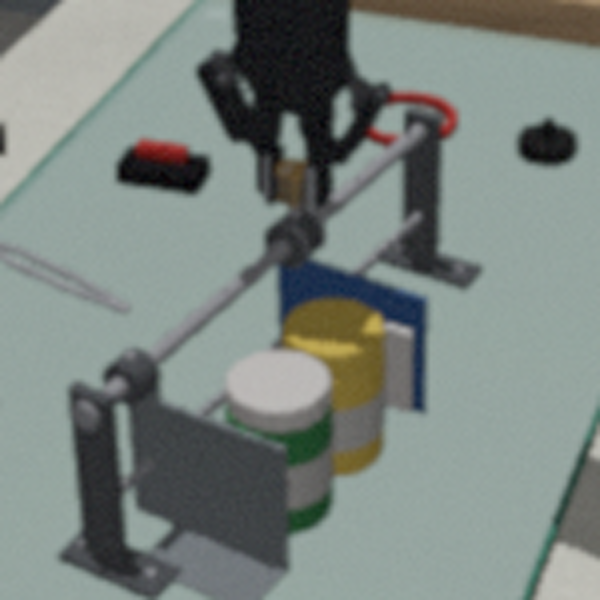

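Both canisters are upright (green lid at 278,380, yellow at 335,330), pushed by the plate, with a gap left to the panel. I'll advance in small steps.

```bash
python3 -m jog '[[0.1,0.014,0,0,0,0,255],[0.2,0.028,0,0,0,0,255],[0.3,0.042,0,0,0,0,255],[0.4,0.055,0,0,0,0,255],[0.4,0.055,0,0,0,0,255]]' >/dev/null;python3 f.py
python3 -m jog '[[0.05,0.007,0,0,0,0,255],[0.1,0.014,0,0,0,0,255],[0.15,0.02,0,0,0,0,255],[0.15,0.02,0,0,0,0,255]]' >/dev/null;python3 f.py
```

```text
railY in tool [0.991 0.134 0.   ] F along -2.6 lat 4.4 z -0.6 Mz -0.091 s 77.63 mm lat 0.60 q6 -0.063 op 0.023577403063389457
railY in tool [ 0.991  0.134 -0.001] F along -3.3 lat 4.0 z 0.8 Mz -0.057 s 78.70 mm lat 0.62 q6 -0.060 op 0.023322096907605814
```

```bash
python3 -m jog '[[0.05,0.007,0,0,0,0,255],[0.1,0.014,0,0,0,0,255],[0.1,0.014,0,0,0,0,255],[0.1,0.014,0,0,0,0,255]]' >/dev/null;python3 f.py
```

```text
railY in tool [ 0.991  0.134 -0.002] F along -3.6 lat 3.6 z -0.2 Mz -0.056 s 79.27 mm lat 0.60 q6 -0.059 op 0.023631640761556064
```

```bash
J='[[0.1,0.014,0,0,0,0,255],[0.2,0.028,0,0,0,0,255],[0.2,0.028,0,0,0,0,255],[0.2,0.028,0,0,0,0,255]]'; python3 -m jog '[[0.1,0.014,0,0,0,0,255],[0.2,0.028,0,0,0,0,255],[0.2,0.028,0,0,0,0,255],[0.2,0.028,0,0,0,0,255]]' >/dev/null;python3 f.py
```

```text
railY in tool [ 0.991  0.134 -0.002] F along -3.4 lat 3.6 z 0.4 Mz -0.038 s 80.97 mm lat 0.63 q6 -0.055 op 0.023780793739706
```

```bash
python3 -m jog '[[0.1,0.014,0,0,0,0,255],[0.2,0.028,0,0,0,0,255],[0.2,0.028,0,0,0,0,255],[0.2,0.028,0,0,0,0,255]]' >/dev/null;python3 f.py
```

```text
railY in tool [ 0.991  0.134 -0.003] F along -3.4 lat 3.7 z 0.1 Mz -0.047 s 82.73 mm lat 0.62 q6 -0.051 op 0.023647803897198134
```

```bash
python3 -m jog '[[0.1,0.014,0,0,0,0,255],[0.15,0.02,0,0,0,0,255],[0.15,0.02,0,0,0,0,255],[0.15,0.02,0,0,0,0,255]]' >/dev/null;python3 f.py
```

```text
railY in tool [ 0.991  0.134 -0.003] F along -3.7 lat 3.8 z 0.2 Mz -0.051 s 84.01 mm lat 0.66 q6 -0.049 op 0.023728958707790203
```

```bash
python3 -m jog '[[0.1,0.014,0,0,0,0,255],[0.15,0.02,0,0,0,0,255],[0.15,0.02,0,0,0,0,255],[0.15,0.02,0,0,0,0,255]]' >/dev/null;python3 f.py
```

```text
railY in tool [ 0.991  0.134 -0.004] F along -3.3 lat 3.0 z -0.2 Mz -0.089 s 85.23 mm lat 0.67 q6 -0.046 op 0.02352877204860107
```

```bash
python3 -m jog '[[0.1,0.014,0,0,0,0,255],[0.1,0.014,0,0,0,0,255],[0.1,0.014,0,0,0,0,255]]' >/dev/null;python3 f.py
python3 - <<'E'
from h import *
snap('side','s6.png',(240,180,390,330),4)
E
```

```text
railY in tool [ 0.991  0.134 -0.004] F along -2.8 lat 3.5 z -1.5 Mz -0.055 s 85.99 mm lat 0.66 q6 -0.044 op 0.023790393866624193
```

View pics/s6.png

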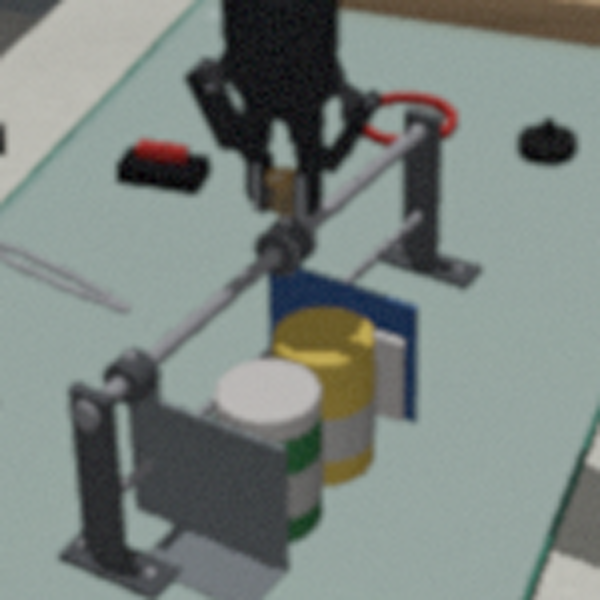

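The row is still upright and moving, and the green canister is nearing the panel. I'll carry on, watching the force.

```bash
python3 -m jog '[[0.1,0.014,0,0,0,0,255],[0.15,0.02,0,0,0,0,255],[0.15,0.02,0,0,0,0,255],[0.15,0.02,0,0,0,0,255]]' >/dev/null;python3 f.py
```

```text
railY in tool [ 0.991  0.134 -0.005] F along -2.5 lat 3.7 z -0.7 Mz -0.016 s 87.29 mm lat 0.68 q6 -0.042 op 0.023551973154564275
```

```bash
python3 -m jog '[[0.1,0.014,0,0,0,0,255],[0.15,0.02,0,0,0,0,255],[0.15,0.02,0,0,0,0,255],[0.15,0.02,0,0,0,0,255]]' >/dev/null;python3 f.py
```

```text
railY in tool [ 0.991  0.134 -0.005] F along -2.6 lat 3.7 z 0.0 Mz -0.032 s 88.58 mm lat 0.70 q6 -0.039 op 0.023903802110538525
```

```bash
python3 -m jog '[[0.1,0.014,0,0,0,0,255],[0.15,0.02,0,0,0,0,255],[0.15,0.02,0,0,0,0,255],[0.15,0.02,0,0,0,0,255]]' >/dev/null;python3 f.py
```

```text
railY in tool [ 0.991  0.134 -0.006] F along -3.6 lat 4.4 z -0.4 Mz 0.024 s 89.83 mm lat 0.72 q6 -0.036 op 0.02369496653601714
```

```bash
python3 -m jog '[[0.1,0.014,0,0,0,0,255],[0.15,0.02,0,0,0,0,255],[0.15,0.02,0,0,0,0,255],[0.15,0.02,0,0,0,0,255]]' >/dev/null;python3 f.py
```

```text
railY in tool [ 0.991  0.133 -0.006] F along -2.7 lat 3.4 z -0.7 Mz -0.026 s 91.12 mm lat 0.73 q6 -0.034 op 0.023672238869933217
```

```bash
python3 -m jog '[[0.1,0.014,0,0,0,0,255],[0.15,0.02,0,0,0,0,255],[0.15,0.02,0,0,0,0,255],[0.15,0.02,0,0,0,0,255]]' >/dev/null;python3 f.py
```

```text
railY in tool [ 0.991  0.133 -0.008] F along -4.3 lat 4.1 z 0.6 Mz 0.025 s 91.95 mm lat 0.72 q6 -0.031 op 0.02375117562507794
```

```bash
python3 -m jog '[[0.1,0.014,0,0,0,0,255],[0.1,0.014,0,0,0,0,255],[0.1,0.014,0,0,0,0,255]]' >/dev/null;python3 f.py
```

```text
railY in tool [ 0.991  0.133 -0.01 ] F along -5.4 lat 3.9 z -0.0 Mz -0.037 s 92.08 mm lat 0.73 q6 -0.029 op 0.02371316186092024
```

The force is now rising, so the row is against the panel. The target is about 8 N (7 N spring plus about 1 N friction).

```bash
python3 -m jog '[[0.1,0.014,0,0,0,0,255],[0.15,0.02,0,0,0,0,255],[0.15,0.02,0,0,0,0,255],[0.15,0.02,0,0,0,0,255],[0.15,0.02,0,0,0,0,255],[0.15,0.02,0,0,0,0,255]]' >/dev/null;python3 f.py;python3 -c "
from h import *
for i in range(4): get_image('top');F=get_obs()['contact_force'];print(F@[.2,.98,0])"
```

```text
railY in tool [ 0.991  0.133 -0.012] F along -6.6 lat 3.7 z 0.5 Mz -0.008 s 92.43 mm lat 0.73 q6 -0.027 op 0.0234869887873636
-7.144914712390034
-6.953550657129771
-7.152927113219352
-7.552253111017162
```

```bash
python3 -m jog '[[0.14,0.019,0,0,0,0.1,255],[0.14,0.019,0,0,0,0.2,255],[0.14,0.019,0,0,0,0.3,255],[0.14,0.019,0,0,0,0.4,255],[0.14,0.019,0,0,0,0.5,255],[0.14,0.019,0,0,0,0.6,255],[0.14,0.019,0,0,0,0.6,255]]' ;python3 f.py
```

```text
t: 12.87
tool_pos: [0.5518, 0.0175, 0.166]
tool_rot: [2.817, 1.36, -0.011]
contact_force: [1.4, -7.6, 1.2]
opening: 0.0237
railY in tool [ 0.892 -0.453 -0.015] F along -7.2 lat 2.9 z 1.2 Mz -0.151 s 92.51 mm lat 0.65 q6 0.579 op 0.023739681128263353
```

```bash
python3 -m jog '[[0.125,-0.063,0,0,0,0.1,255],[0.125,-0.063,0,0,0,0.2,255],[0.125,-0.063,0,0,0,0.3,255],[0.125,-0.063,0,0,0,0.4,255],[0.125,-0.063,0,0,0,0.5,255],[0.125,-0.063,0,0,0,0.6,255],[0.125,-0.063,0,0,0,0.6,255]]' 100;python3 f.py
```

```text
t: 13.45
tool_pos: [0.5518, 0.0176, 0.166]
tool_rot: [3.09, 0.46, -0.007]
contact_force: [1.4, -8.0, 1.4]
opening: 0.0236
railY in tool [ 0.477 -0.879 -0.017] F along -7.5 lat 3.0 z 1.4 Mz -0.045 s 92.56 mm lat 0.56 q6 1.185 op 0.0236080195310543
```

```bash
python3 -m jog '[[0.06,-0.11,0,0,0,0.05,255],[0.06,-0.11,0,0,0,0.1,255],[0.06,-0.11,0,0,0,0.1,255],[0.06,-0.11,0,0,0,0.1,255]]' >/dev/null;python3 f.py
python3 -m jog '[[0.04,-0.08,0,0,0,0.05,255],[0.04,-0.08,0,0,0,0.1,255],[0.04,-0.08,0,0,0,0.1,255],[0.04,-0.08,0,0,0,0.1,255]]' >/dev/null;python3 f.py
```

```text
railY in tool [ 0.39  -0.921 -0.021] F along -7.3 lat 4.0 z 0.4 Mz 1.217 s 92.57 mm lat 0.55 q6 1.284 op 0.02334738380172561
railY in tool [ 0.295 -0.955 -0.024] F along -8.5 lat -5.0 z 5.9 Mz -0.017 s 91.94 mm lat -1.21 q6 1.385 op 0.023376633824407255
```

The moment hit 1.2 N m at the stop and then the pads slipped on the knob, so the screw is tight. Next I release and look.

```bash
python3 -m jog '[[0,0,0,0,0,0,255],[0,0,0,0,0,0,200],[0,0,0,0,0,0,140],[0,0,0,0,0,0,100],[0,0,0,0,0,0,70],[0,0,0,0,0,0,70],[0,0,0,0,0,0,70],[0,0,0,0,0,0,70]]' 20
python3 f.py
python3 -m jog '[[0,0,-1,0,0,0,70],[0,0,-2.5,0,0,0,70],[0,0,-4.5,0,0,0,70],[0,0,-7,0,0,0,70],[0,0,-10,0,0,0,70],[0,0,-12,0,0,0,70],[0,0,-12,0,0,0,70]]'; python3 f.py
```

```text
t: 14.78
tool_pos: [0.5497, 0.0176, 0.1662]
tool_rot: [3.116, 0.154, -0.016]
contact_force: [0.3, -0.2, -0.6]
opening: 0.0621
railY in tool [ 0.296 -0.955 -0.024] F along -0.1 lat 0.3 z -0.6 Mz -0.021 s 92.15 mm lat -1.42 q6 1.385 op 0.062071779858222424
t: 15.37
tool_pos: [0.5533, 0.0202, 0.2935]
tool_rot: [3.114, 0.154, 0.0]
contact_force: [0.5, 0.3, 1.8]
opening: 0.0618
railY in tool [ 0.296 -0.955 -0.023] F along 0.4 lat 0.5 z 1.8 Mz -0.021 s 95.46 mm lat 1.53 q6 1.386 op 0.061812024008270974
```

```bash
python3 - <<'E'
from h import *
o=get_obs();T=R.from_rotvec(o['tool_rot']).as_matrix();print(T.round(3), T.T@np.array([-.1,-.35,0])*100)
E
python3 -m jog '[[-4,1,0,0,0,0,70],[-4,4,0,0,0,0,70],[-4,8,0,0,0,0,70],[-8,12,0,0,0,0,70],[-12,16,0,0,0,0,70],[-15,20,0,0,0,0,70],[-18,24,0,0,0,0,70],[-20,28,0,0,0,0,70]]'
```

```text
[[ 0.995  0.099  0.001]
 [ 0.099 -0.995 -0.024]
 [-0.001  0.024 -1.   ]] [-13.40662335  33.8320456    0.80940788]
t: 16.03
tool_pos: [0.4022, -0.2353, 0.2992]
tool_rot: [3.114, 0.155, 0.001]
contact_force: [0.4, 0.5, 0.7]
opening: 0.0621
```

```bash
python3 - <<'E'
from h import *
a=get_image('top')[195:280,200:360,::-1];b=get_image('side')[190:330,250:390,::-1]
im=np.zeros((600,800,3),np.uint8);A=cv2.resize(a,(560,298),interpolation=2);B=cv2.resize(b,(300,300),interpolation=2)
im[:298,:560]=A;im[300:,:300]=B
cv2.imwrite('pics/e.png',im)
snap('top','tf.png')
E
```

```text
(no output)
```

View pics/e.png

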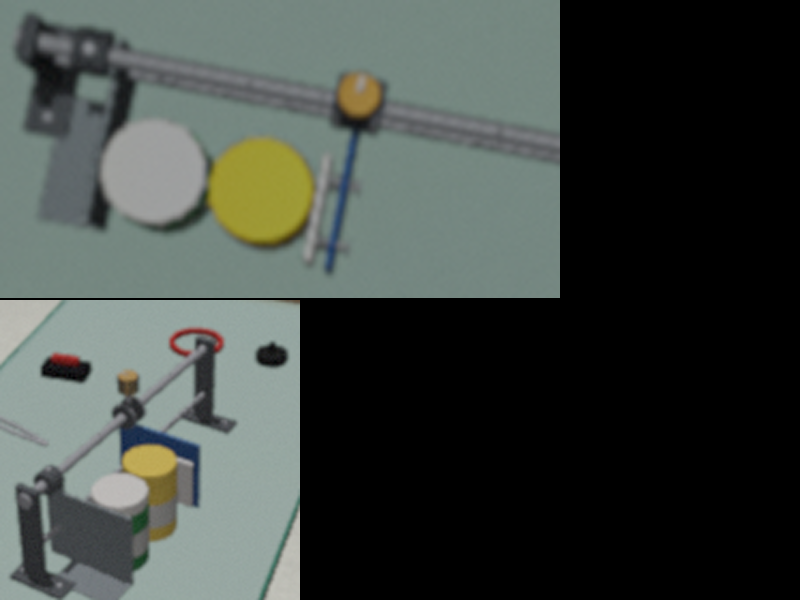

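The picture shows both canisters upright and touching, with the green lid against the panel, yellow against the white plate, and the mark back near its starting direction. The other items are in place.

```bash
python3 -c "
from station import *
print(finish_job())"
```

```text
the job is handed in; nothing more can be done
None
```

The divider now holds both canisters against the end panel with its thumbscrew done up tight, and I handed the job in at about 16 s of the 54 s allowed.

- **Loosening:** I gripped the brass knob and turned it anticlockwise about 1.24 rad before moving the divider at all.
- **Sliding:** I slid the divider about 92.5 mm. The push force stayed near 3 N while both canisters slid, then rose once the row met the end panel.
- **Pressing:** I held the plate at about 7.2–7.5 N, against 7 N for half-way in. It never came near the 14 N at which it is fully in.
- **Tightening:** I kept it pressed while turning the screw back to its hard stop. The moment at the wrist jumped to about 1.2 N m there, and then the pads slipped on the knob, shifting the tool about 2 mm. I then let go and moved away.

**Last checks:**
- The final pictures show both canisters upright and touching. Green is against the panel and yellow is against the white plate.
- The knob's mark is back near its starting direction, and the other things in view have not moved.
- How far the plate is pressed in rests on the force and travel readings. I did not measure it in the pictures or check it again after letting go.

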